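# Restock the hotel room's amenity caddy

## Task

Restock the amenity caddy: first take the empty see-through bottle out of it and stand it on the round steel service tray, and only then stand the three fresh white bottles in the caddy, each in the compartment of its cap's colour (green, blue, yellow). Keep every bottle upright and set it down rather than dropping it. The black bottle with the blue cap and the white one with the red cap are the guest's own: leave them standing where they are.

Things in the scene. Friction and masses are not known exactly. Their poses are not given: they have to be found in the camera images.
- fresh_green: Round capped bottle, 48 mm diameter with straight sides up to 86 mm, then a sloping shoulder and a cap of 29 mm diameter; 116 mm tall. Origin: centre of its underside, z up. Fresh bottle: opaque white body, green cap and a green band near the foot. About 0.2 kg. Stands loose on the table.
- fresh_blue: Round capped bottle, 48 mm diameter with straight sides up to 86 mm, then a sloping shoulder and a cap of 29 mm diameter; 116 mm tall. Origin: centre of its underside, z up. Fresh bottle: opaque white body, blue cap and a blue band near the foot. About 0.2 kg. Stands loose on the table.
- fresh_yellow: Round capped bottle, 48 mm diameter with straight sides up to 86 mm, then a sloping shoulder and a cap of 29 mm diameter; 116 mm tall. Origin: centre of its underside, z up. Fresh bottle: opaque white body, yellow cap and a yellow band near the foot. About 0.2 kg. Stands loose on the table.
- empty_bottle: Round capped bottle, 48 mm diameter with straight sides up to 86 mm, then a sloping shoulder and a cap of 29 mm diameter; 116 mm tall. Origin: centre of its underside, z up. The empty: see-through body, green cap, about 0.05 kg. At the start it stands loose in the green compartment of the caddy.
- cell_green: Green cell: square plastic compartment, green throughout, fixed in the caddy: 88 mm outside, 78 mm clear inside, open on top. Origin: centre of its underside, 6 mm above the table; inner floor 5 mm and rim 34 mm above the origin. x, y along its sides, y along the caddy's row. Fixed dark wooden caddy (282 x 102 mm, walls 32 mm high): three compartments in a row, 90 mm apart, in any order.
- cell_blue: Blue cell: square plastic compartment, blue throughout, fixed in the caddy: 88 mm outside, 78 mm clear inside, open on top. Origin: centre of its underside, 6 mm above the table; inner floor 5 mm and rim 34 mm above the origin. x, y along its sides, y along the caddy's row.
- cell_yellow: Yellow cell: square plastic compartment, yellow throughout, fixed in the caddy: 88 mm outside, 78 mm clear inside, open on top. Origin: centre of its underside, 6 mm above the table; inner floor 5 mm and rim 34 mm above the origin. x, y along its sides, y along the caddy's row.
- service_tray: Round steel service tray, fixed: 160 mm diameter, 152 mm inside its 14 mm high rim, floor 6 mm above the table. Origin: centre of its underside on the table. (Beyond it all, a black charging dock and a book, under 50 mm high, lie fixed at the table's far edge, more than 0.77 m ahead of the robot, out of the way.)
- guest_black: Round capped bottle, 48 mm diameter with straight sides up to 86 mm, then a sloping shoulder and a cap of 29 mm diameter; 116 mm tall. Origin: centre of its underside, z up. The guest's own: black body, blue cap. Stands loose on the table.
- guest_red: Round capped bottle, 48 mm diameter with straight sides up to 86 mm, then a sloping shoulder and a cap of 29 mm diameter; 116 mm tall. Origin: centre of its underside, z up. The guest's own: white body, red cap and red band near the foot. Stands loose on the table.
Mind the look-alikes: they are no part of the job. What is shaped like the fresh_blue but orange or purple is not meant. What is shaped like the guest_red but purple is not meant.

How it is judged:
By the outcome, as a careful person would: the job done as asked, in the order asked, and still so for the second after the job is handed in, with the robot touching nothing.
It also fails if it takes over 112 s, if anything falls off the work surface, if the arm or the gripper's body presses on something with over 40 N, if the wrist force passes 120 N, or if a joint passes its speed limit or range.

## Robot

A 7-joint arm with a two-finger parallel gripper is mounted at the origin on the work surface. World frame = base frame: x ahead of the robot, y to its left, z up, the work surface at z = 0. Lengths are in m, angles in rad, forces in N, time in s.
With the tool pointing down it reaches from about 0.4 to 0.9 m from the base axis. Payload 5.6 kg.
Tool frame: the origin (TCP) lies on the centre line of the jaws, within the pads' length; the fingertips stand 11 mm ahead of it and the grasp point (between the pads) lies 8 mm behind it; z points along the fingers, y is the line along which they close (so a half turn about z gives the same grasp; the last joint's range is limited). The gripper opens to 92 mm and grips with 3 to 60 N. Pads are 20 mm wide; open, the fingers measure 128 mm over their backs; the gripper's body (75 mm by 189 mm) begins 69 mm behind the grasp point.
Start: joints at [-0.043, 0.468, -0.012, 1.603, 0.006, 1.071, -0.056], TCP at [0.65, -0, 0.226] pointing down, gripper open.
Joint ranges: [-2.53, 2.53], [-0.31, 2.02], [-1.57, 1.55], [0.28, 2.44], [-1.29, 4.43], [0.15, 1.84], [-2.92, 2.92]. Speed limits (rad/s): [2.57, 2.57, 3.14, 3.14, 3.14, 3.14, 3.14].

## Interface

Orientations are given as a unit quaternion [w, x, y, z].
In Python, from bench import manip gives the robot as it stands.
- The arm moves only by the tool arm_command, never from a script. Its arguments are lists of equal length, an entry for each row: "xyz": the shift along the tool's x, y, z each as a share of 100 mm, from -1 to 1, a list of three; "delta_rot": the turn, a rotation vector about the tool's x, y, z each as a share of pi rad, from -1 to 1, a list of three; "fingers": the closure, from -1 (fully open) to 1 (shut). A call has 1 to 12 rows; each row is the pose to reach, as a shift and turn from the pose commanded when the call began, along the tool's axes at that moment, turning the shorter way round; what a row does not reach only later rows make up. A row lasts 1/8 s, in which the tool goes at most 62.5 mm and 10.7 degrees, less where a joint would pass 70% of its speed; a pose out of reach is approached as far as the arm can. A call with a number of a shift or a turn outside -1 to 1 is refused whole. A call with a gripper value outside its range is refused whole. The fingers move at their own pace and stop on an object; the grip force is fixed at half the most. Time passes only in rows, so rows that repeat a pose let the fingers close. It gives the time, the measured TCP pose, the force, the opening and the grip force at its end, in the units of the state.
- manip.state(): the state, without advancing time (a new reading comes with each control period).
- manip.get_image(name): name is "scene" or "side" or "wrist"; returns the picture (400x640x3 uint8, blue, green, red); there is no depth.
- manip.get_calibration(name): a dict with "intrinsics" (3x3 intrinsics, pixels), "view" (4x4, takes a point from world to camera coordinates); the wrist camera has in their place "tool_from_camera" (4x4, takes a point from camera to tool coordinates, whose origin is the TCP and whose axes are the flange's). Camera axes: x right, y down, z forward; pixel columns grow to the right and rows downward; lengths in m; the calibration is good to about 2 mm. The wrist camera is an equidistant fisheye: a pixel r from the principal point sees the ray r / f radians off the axis. A picture is of the moment at which its call begins: read the wrist's pose just before it. get_calibration takes no time and is no camera call.
- manip.hand_in(): hands the job in; it is judged then, once.
The state is a dict: "t": time; "qpos": joint angles; "joint_velocities": joint speeds; "joint_torque": joint torques, N m; "ee_pos": TCP position; "tool_rot": TCP orientation; "ft_force": force on the tool from outside, world axes, zero at the start; "wrist_torque": the same for the moment, N m; "gripper_width": finger opening in m; "grip_force": force on a finger pad.
Only numpy, scipy, OpenCV 4.12 (cv2) and the standard library are available. Lean on these libraries where they do the work, as an engineer would, in place of code of your own. Each camera call takes 0.05 s, during which the arm holds its last target. There are 200 camera calls.

## Working session

There is one attempt and no reset: what is moved stays moved. The work goes in short steps, Python scripts to look and compute and a tool call to move; the robot and the scene stay as the last step left them, time stands still between calls to the robot, and variables do not carry over. Pictures are saved under pics/ and viewed, at most 14 in all, crops included, and the job is handed in when it is done.

Besides the shell and the picture viewer there is one more tool, called after "Request:" as name(argument=value, ...) on one line, values as JSON. arm_command: Moves the arm, as the interface text tells. Shift numbers are shares of 100 mm and turn numbers shares of pi rad, none past 1 either way. Its arguments: {"type":"object","properties":{"xyz":{"type":"array","items":{"type":"array","items":{"type":"number","minimum":-1,"maximum":1}}},"delta_rot":{"type":"array","items":{"type":"array","items":{"type":"number","minimum":-1,"maximum":1}}},"fingers":{"type":"array","items":{"type":"number"}}},"required":["xyz","delta_rot","fingers"]}

```bash
mkdir -p pics; python3 - <<'E'
from bench import manip
import cv2
s=manip.state();print(s['t'],s['ee_pos'],s['tool_rot'],s['gripper_width'])
for n in ("scene","side","wrist"):
    im=manip.get_image(n);cv2.imwrite(f'pics/{n}0.png',im)
    c=manip.get_calibration(n)
    for k in c: print(n,k,c[k])
E
```

```text
0.0 [ 6.49421040e-01 -1.05488990e-04  2.24657963e-01] [-5.84173791e-04  7.07155466e-01  7.07057539e-01 -6.64516486e-04] 0.09201009756657325
scene intrinsics [[389.76055262   0.         320.38344244]
 [  0.         389.76055262 199.52941572]
 [  0.           0.           1.        ]]
scene view [[-0.89100935  0.45398159 -0.0017492   0.46572231]
 [ 0.37062661  0.72517634 -0.58030611 -0.13866428]
 [-0.26217981 -0.51770647 -0.81439656  1.17357267]
 [ 0.          0.          0.          1.        ]]
side intrinsics [[461.3541715    0.         314.89739504]
 [  0.         461.3541715  202.15170213]
 [  0.           0.           1.        ]]
side view [[ 0.68052005 -0.73262464  0.0123931  -0.37084092]
 [-0.34140976 -0.33200324 -0.87932544  0.20825112]
 [ 0.64833004  0.59416747 -0.47606006  0.88369255]
 [ 0.          0.          0.          1.        ]]
wrist intrinsics [[309.70691629   0.         315.06122315]
 [  0.         309.70691629 199.44454502]
 [  0.           0.           1.        ]]
wrist tool_from_camera [[ 5.26649716e-05 -9.64814281e-01 -2.62932311e-01  7.30738293e-02]
 [ 9.99999629e-01  2.76859850e-04 -8.15622028e-04 -8.47743529e-04]
 [ 8.59719181e-04 -2.62932171e-01  9.64813938e-01 -1.59412195e-01]
 [ 0.00000000e+00  0.00000000e+00  0.00000000e+00  1.00000000e+00]]
```

View pics/scene0.png

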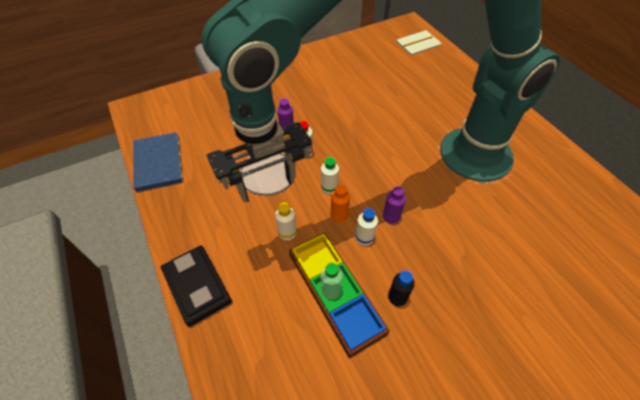

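View pics/side0.png

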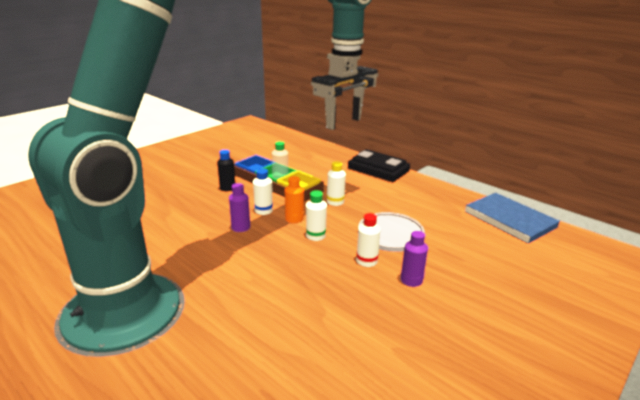

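View pics/wrist0.png

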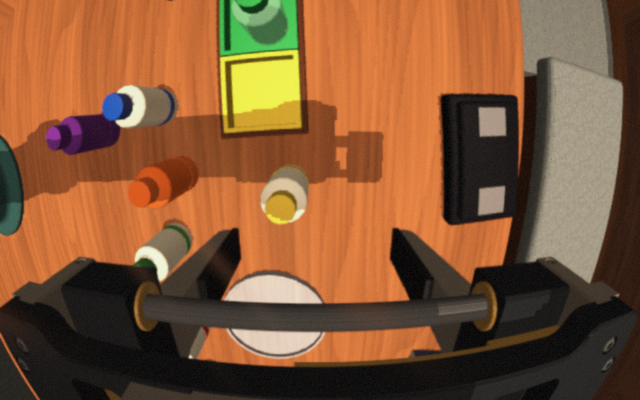

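The scene view shows the caddy, with cells yellow (320,260), green (335,290) and blue (358,322) and the empty standing in green. The fresh bottles are green (330,175), blue (367,228) and yellow (286,222), and the tray is at (268,180). The guest black bottle is at (402,290) and guest red at (305,130), mostly hidden here. The side view shows all the caps and the tray at (398,231), and the wrist view shows part of the same.

```bash
cat > h.py <<'E'
import numpy as np, cv2
from bench import manip
def ray(n,px,cal=None):
    c=manip.get_calibration(n);K=c['intrinsics'];V=c['view'];R=V[:3,:3]
    d=R.T@np.linalg.solve(K,[px[0],px[1],1.]);return -R.T@V[:3,3],d/np.linalg.norm(d)
def plane(o,d,z): return o+d*(z-o[2])/d[2]
def tri(a,b):
    A=np.zeros((3,3));B=np.zeros(3)
    for o,d in (a,b):
        M=np.eye(3)-np.outer(d,d);A+=M;B+=M@o
    return np.linalg.solve(A,B)
def wray(px,s):
    from scipy.spatial.transform import Rotation as Ro
    c=manip.get_calibration('wrist');K=c['intrinsics'];T=c['tool_from_camera']
    u=np.array([px[0]-K[0,2],px[1]-K[1,2]])/K[0,0];r=np.linalg.norm(u)
    d=np.array([*(u/max(r,1e-9)*np.sin(r)),np.cos(r)])
    w,x,y,z=s['tool_rot'];R=Ro.from_quat([x,y,z,w]).as_matrix()
    return np.array(s['ee_pos'])+R@T[:3,3],R@T[:3,:3]@d
HUE=dict(green=(45,85),blue=(100,125),yellow=(20,35),red=(0,5),orange=(5,14),purple=(130,165))
def mask(im,col,smin=110,vmin=50):
    h=cv2.cvtColor(im,cv2.COLOR_BGR2HSV);lo,hi=HUE[col]
    m=cv2.inRange(h,(lo,smin,vmin),(hi,255,255))
    if col=='red': m|=cv2.inRange(h,(172,smin,vmin),(180,255,255))
    return m
def blob(im,col,px,smin=110):
    n,l,st,ce=cv2.connectedComponentsWithStats(mask(im,col,smin))
    ok=[i for i in range(1,n) if st[i,4]>=15]
    if not ok:return None
    i=min(ok,key=lambda i:np.hypot(*(ce[i]-px)));return ce[i],st[i],l==i
E
python3 - <<'E'
from h import *
sc=cv2.imread('pics/scene0.png');sd=cv2.imread('pics/side0.png')
L=dict(fg=('green',(330,162),(316,198)),fb=('blue',(369,215),(263,176)),fy=('yellow',(284,208),(337,168)),
 emp=('green',(333,269),(280,147)),gb=('blue',(405,277),(225,156)),gr=('red',(305,126),(370,219)))
for k,(c,a,b) in L.items():
    A=blob(sc,c,a,140);B=blob(sd,c,b,140)
    r1=ray('scene',A[0]);r2=ray('side',B[0])
    print(k,A[0].round(),A[1][4],B[0].round(),B[1][4],tri(r1,r2).round(3),plane(*r1,.107)[:2].round(3),plane(*r2,.107)[:2].round(3))
for n,px in dict(orange=(341,189),purple=(398,192),purple2=(285,103)).items(): print(n,plane(*ray('scene',px),.107).round(3))
for c,p in (('blue',(358,322)),('yellow',(320,260)),('green',(335,295))):
    A=blob(sc,c,p,150);cn=max(cv2.findContours(A[2].astype(np.uint8),0,1)[0],key=len)[:,0]
    P=np.array([plane(*ray('scene',q),.038)[:2] for q in cn],np.float32)*1000
    print(c,A[0].round(),A[1],cv2.minAreaRect(P))
h=cv2.cvtColor(sd,cv2.COLOR_BGR2HSV)
for n,im,p in (('side',sd,(398,231)),('scene',sc,(268,185))):
    h=cv2.cvtColor(im,cv2.COLOR_BGR2HSV);m=cv2.inRange(h,(0,0,110),(180,70,255))
    k,l,st,ce=cv2.connectedComponentsWithStats(m);i=l[p[1],p[0]];print(n,st[i])
    cn=max(cv2.findContours((l==i).astype(np.uint8),0,1)[0],key=len)[:,0]
    P=np.array([plane(*ray(n,q),.012)[:2] for q in cn],np.float32)*1000
    hull=cv2.convexHull(P);print(cv2.minEnclosingCircle(hull),cv2.boundingRect(hull))
E
```

```text
fg [330. 162.] 85 [316. 195.] 130 [ 0.453 -0.085  0.111] [ 0.451 -0.088] [ 0.459 -0.081]
fb [368. 214.] 103 [255. 166.] 398 [0.448 0.112 0.127] [0.445 0.097] [0.472 0.15 ]
fy [284. 209.] 141 [337. 166.] 95 [ 0.618 -0.007  0.11 ] [ 0.616 -0.008] [ 0.625 -0.003]
emp [337. 287.] 1005 [280. 145.] 58 [0.606 0.216 0.108] [0.597 0.224] [0.618 0.212]
gb [405. 279.] 174 [224. 155.] 70 [0.461 0.271 0.106] [0.461 0.272] [0.46  0.268]
gr [304. 125.] 54 [370. 219.] 136 [ 0.454 -0.24   0.109] [ 0.452 -0.241] [ 0.458 -0.239]
orange [0.467 0.003 0.107]
purple [0.346 0.074 0.107]
purple2 [ 0.461 -0.35   0.107]
blue [357. 321.] [ 330  295   55   54 1659] ((579.80224609375, 285.9033508300781), (88.20923614501953, 88.54444885253906), 2.464189052581787)
yellow [316. 255.] [ 292  234   53   49 1296] ((586.5304565429688, 108.46013641357422), (95.14826202392578, 99.05046081542969), 2.668207883834839)
green [338. 287.] [310 263  52  50 986] ((584.0426025390625, 189.6203155517578), (89.64303588867188, 100.65364837646484), 2.7878189086914062)
side [ 359  213   65   44 1822]
((561.6011962890625, -211.01553344726562), 110.48284149169922) (452, -283, 219, 148)
scene [ 243  162   46   33 1028]
((594.52294921875, -193.73973083496094), 68.75656127929688) (530, -227, 133, 98)
```

Request:
arm_command(xyz=[[0.5,-0.2,0],[1,-0.4,0],[1,-0.4,0],[1,-0.4,0]], delta_rot=[[0,0,0],[0,0,0],[0,0,0],[0,0,0]], fingers=[-1,-1,-1,-1])

```text
t: 0.65
ee_pos: [0.6101, 0.0995, 0.2255]
tool_rot: [0.0, 0.707, 0.707, -0.0]
ft_force: [0.8, -0.3, 0.3]
gripper_width: 0.0921
grip_force: 0.0
```

```bash
python3 - <<'E'
from h import *
s=manip.state();im=manip.get_image('wrist');cv2.imwrite('pics/w1.png',im);sc=manip.get_image('scene');cv2.imwrite('pics/s1.png',sc)
print(s['t'],s['ee_pos'],s['tool_rot'],np.abs(s['joint_velocities']).max())
for c in ('blue','green','yellow'):
    n,l,st,ce=cv2.connectedComponentsWithStats(mask(im,c,120))
    for i in range(1,n):
        if st[i,4]>150: 
            cn=max(cv2.findContours((l==i).astype(np.uint8),0,1)[0],key=len)[:,0]
            P=np.array([plane(*wray(q,s),.04)[:2] for q in cn],np.float32)*1000
            print(c,ce[i].round(),st[i],'cap',plane(*wray(ce[i],s),.11)[:2].round(3),cv2.minAreaRect(P))
E
```

```text
0.65 [0.61009349 0.09946072 0.22547799] [ 2.89408097e-04  7.07095106e-01  7.07118342e-01 -2.80083359e-04] 0.023287114774394827
blue [289.  29.] [ 250    0   80   62 4690] cap [0.586 0.253] ((579.9799194335938, 275.8386535644531), (87.87919616699219, 75.97643280029297), 1.3280469179153442)
blue [160.  28.] [146  14  31  29 651] cap [0.46  0.268] ((422.211181640625, 292.1253967285156), (35.435096740722656, 45.33713150024414), 55.62055969238281)
blue [151. 202.] [140 190  23  25 456] cap [0.442 0.095] ((398.63104248046875, 74.97923278808594), (32.7586784362793, 33.918399810791016), 81.58682250976562)
green [290.  96.] [ 251   58   82   83 4196] cap [0.587 0.191] ((583.0845947265625, 193.60934448242188), (88.90189361572266, 88.79472351074219), 2.366687297821045)
green [295. 102.] [278  86  34  32 865] cap [0.591 0.186] ((586.3204956054688, 189.91883850097656), (34.71098709106445, 36.418251037597656), 89.33154296875)
yellow [296. 177.] [ 254  137   83   81 6016] cap [0.592 0.119] ((586.9571533203125, 103.63983154296875), (90.13874816894531, 91.19403839111328), 2.003480911254883)
yellow [321. 295.] [308 282  28  23 480] cap [ 0.615 -0.006] ((617.6065673828125, -48.308135986328125), (34.63840866088867, 35.81396484375), 89.71357727050781)
```

View pics/w1.png

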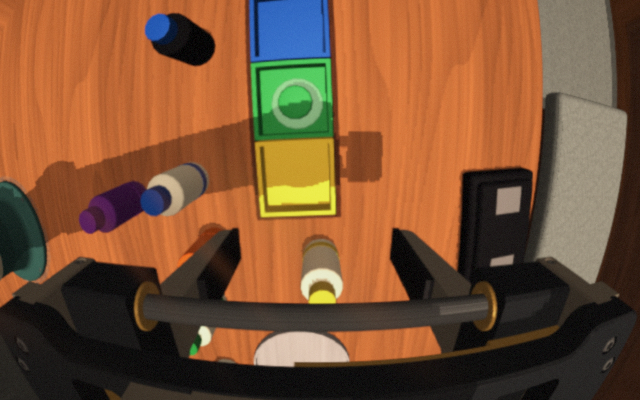

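The wrist view shows the green cell (290,96) with the empty's cap at (295,102), yellow (296,177) and blue (289,29). Measured sizes are 88–91 mm against the 88 mm given, so the positions hold. The empty is at (0.591, 0.186).

Request:
arm_command(xyz=[[0.45,-0.1,0],[0.86,-0.19,0],[0.86,-0.19,0.1],[0.86,-0.19,0.4],[0.86,-0.19,0.7],[0.86,-0.19,1],[0.86,-0.19,1],[0.86,-0.19,1]], delta_rot=[[0,0,0],[0,0,0],[0,0,0],[0,0,0],[0,0,0],[0,0,0],[0,0,0],[0,0,0]], fingers=[-1,-1,-1,-1,-1,-1,-1,-1])

```text
t: 1.75
ee_pos: [0.5921, 0.1848, 0.1264]
tool_rot: [0.0, 0.708, 0.706, 0.0]
ft_force: [0.4, 0.2, 0.4]
gripper_width: 0.0915
grip_force: 0.0
```

Request:
arm_command(xyz=[[0,0,0.3],[0,0,0.57],[0,0,0.57],[0,0,0.57],[0,0,0.57],[0,0,0.57],[0,0,0.57],[0,0,0.57],[0,0,0.57]], delta_rot=[[0,0,0],[0,0,0],[0,0,0],[0,0,0],[0,0,0],[0,0,0],[0,0,0],[0,0,0],[0,0,0]], fingers=[-1,-1,-1,1,1,1,1,1,1])

```text
t: 2.88
ee_pos: [0.5913, 0.186, 0.0688]
tool_rot: [0.0, 0.707, 0.707, 0.0]
ft_force: [0.6, -0.7, 1.3]
gripper_width: 0.0472
grip_force: 29.9
```

Request:
arm_command(xyz=[[0,0,-0.05],[0,0,-0.2],[0,0,-0.5],[0,0,-0.8],[0,0,-1],[0,0,-1]], delta_rot=[[0,0,0],[0,0,0],[0,0,0],[0,0,0],[0,0,0],[0,0,0]], fingers=[1,1,1,1,1,1])

```text
t: 3.62
ee_pos: [0.5922, 0.1864, 0.1712]
tool_rot: [0.001, 0.707, 0.707, 0.002]
ft_force: [0.6, 0.7, -1.2]
gripper_width: 0.0471
grip_force: 29.9
```

Request:
arm_command(xyz=[[0,0,-0.35],[0,0,-0.7],[-0.25,0,-0.7],[-0.6,0,-0.7],[-1,0,-0.7],[-1,0,-0.7]], delta_rot=[[0,0,0],[0,0,0],[0,0,0],[0,0,0],[0,0,0],[0,0,0]], fingers=[1,1,1,1,1,1])

```text
t: 4.38
ee_pos: [0.5907, 0.0815, 0.2377]
tool_rot: [0.0, 0.709, 0.705, -0.001]
ft_force: [0.4, -0.2, -0.6]
gripper_width: 0.0473
grip_force: 29.9
```

```bash
python3 - <<'E'
from h import *
s=manip.state();sc=manip.get_image('scene');sd=manip.get_image('side');cv2.imwrite('pics/s2.png',np.hstack([sc[90:250,200:400],sd[150:310,300:500]]).repeat(2,0).repeat(2,1))
print(s['t'],s['ee_pos'],s['gripper_width'])
s0=dict(ee_pos=[.6494,-.0001,.22466],tool_rot=[-5.84e-4,.707155,.707057,-6.6e-4])
for q in ((222,312),(326,312),(275,272),(275,357)): print(q,plane(*wray(q,s0),.014)[:2].round(3))
for n,im in (('side',sd),('scene',sc)):
    h=cv2.cvtColor(im,cv2.COLOR_BGR2HSV);m=cv2.inRange(h,(0,0,110),(180,70,255))
    p=dict(side=(398,231),scene=(268,180))[n]
    k,l,st,ce=cv2.connectedComponentsWithStats(m);i=l[p[1],p[0]];print(n,st[i])
    cn=max(cv2.findContours((l==i).astype(np.uint8),0,1)[0],key=len)[:,0]
    P=np.array([plane(*ray(n,q),.012)[:2] for q in cn])*1000
    print(P.min(0),P.max(0),P[P[:,0].argmax()],P[P[:,1].argmin()],P[P[:,1].argmax()])
E
```

```text
4.375 [0.59073991 0.08150609 0.23773759] 0.04731048393483008
(222, 312) [ 0.508 -0.203]
(326, 312) [ 0.664 -0.197]
(275, 272) [ 0.593 -0.13 ]
(275, 357) [ 0.583 -0.292]
side [ 359  213   65   44 1815]
[ 453.84203295 -283.75481536] [ 670.12180466 -135.11617893] [ 670.12180466 -201.47011115] [ 539.90263573 -283.75481536] [ 570.72749721 -135.11617893]
scene [     0      0    640    400 224242]
[-1191.99522812 -1617.34312524] [1272.63165769  671.04628409] [1272.63165769 -497.82980768] [ 1243.87138075 -1617.34312524] [152.16473644 671.04628409]
```

View pics/s2.png

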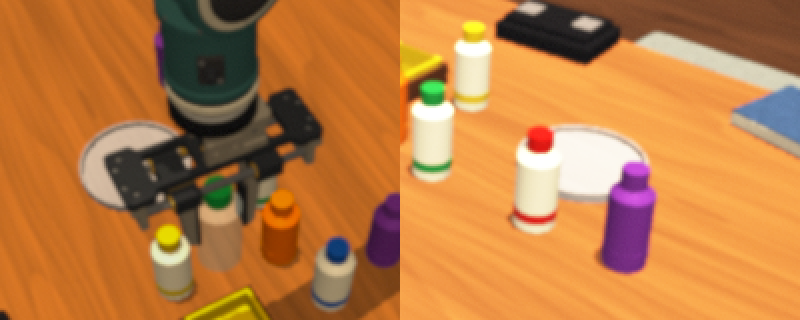

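The crop shows the empty held upright by the gripper, and the tray with nothing on it behind guest red. The wrist and side views agree on the tray centre at about (0.588, -0.207), and the 158 mm diameter fits the 160 mm given.

Request:
arm_command(xyz=[[-0.4,0,0],[-0.8,0,0],[-1,0,0],[-1,0,0]], delta_rot=[[0,0,0],[0,0,0],[0,0,0],[0,0,0]], fingers=[1,1,1,1])

```text
t: 4.97
ee_pos: [0.591, -0.0141, 0.2384]
tool_rot: [-0.0, 0.708, 0.707, -0.0]
ft_force: [-0.9, 0.3, -0.2]
gripper_width: 0.0475
grip_force: 29.9
```

Request:
arm_command(xyz=[[-0.4,0,0],[-0.8,0,0],[-1,0,0],[-1,0,0]], delta_rot=[[0,0,0],[0,0,0],[0,0,0],[0,0,0]], fingers=[1,1,1,1])

```text
t: 5.48
ee_pos: [0.5912, -0.1136, 0.2384]
tool_rot: [-0.0, 0.707, 0.707, 0.0]
ft_force: [1.2, 1.2, -1.2]
gripper_width: 0.0474
grip_force: 29.9
```

Request:
arm_command(xyz=[[-0.4,0,0],[-0.8,-0.02,0],[-0.93,-0.03,0],[-0.93,-0.03,0],[-0.93,-0.03,0.3],[-0.93,-0.03,0.6],[-0.93,-0.03,0.9],[-0.93,-0.03,1],[-0.93,-0.03,1]], delta_rot=[[0,0,0],[0,0,0],[0,0,0],[0,0,0],[0,0,0],[0,0,0],[0,0,0],[0,0,0],[0,0,0]], fingers=[1,1,1,1,1,1,1,1,1])

```text
t: 6.6
ee_pos: [0.5883, -0.2053, 0.1385]
tool_rot: [-0.001, 0.706, 0.708, 0.0]
ft_force: [-0.1, 1.0, 0.4]
gripper_width: 0.0472
grip_force: 29.9
```

Request:
arm_command(xyz=[[0,0,0.2],[0,0,0.4],[0,0,0.55],[0,0,0.65],[0,0,0.7],[0,0,0.73],[0,0,0.74],[0,0,0.74],[0,0,0.74]], delta_rot=[[0,0,0],[0,0,0],[0,0,0],[0,0,0],[0,0,0],[0,0,0],[0,0,0],[0,0,0],[0,0,0]], fingers=[1,1,1,1,1,1,1,1,1])

```text
t: 7.72
ee_pos: [0.5882, -0.2071, 0.0649]
tool_rot: [0.0, 0.707, 0.707, 0.0]
ft_force: [-1.3, 0.3, -0.9]
gripper_width: 0.0474
grip_force: 29.9
```

Request:
arm_command(xyz=[[0,0,0.005],[0,0,0.01],[0,0,0.013],[0,0,0.013]], delta_rot=[[0,0,0],[0,0,0],[0,0,0],[0,0,0]], fingers=[1,1,1,1])

```text
t: 8.22
ee_pos: [0.5881, -0.2071, 0.0638]
tool_rot: [0.0, 0.707, 0.707, 0.0]
ft_force: [-1.4, 1.0, 5.2]
gripper_width: 0.0471
grip_force: 29.9
```

Contact is felt at 5 N, so I release and rise.

Request:
arm_command(xyz=[[0,0,0],[0,0,0],[0,0,0],[0,0,0],[0,0,0],[0,0,-0.15],[0,0,-0.4],[0,0,-0.7],[0,0,-1],[0,0,-1]], delta_rot=[[0,0,0],[0,0,0],[0,0,0],[0,0,0],[0,0,0],[0,0,0],[0,0,0],[0,0,0],[0,0,0],[0,0,0]], fingers=[-1,-1,-1,-1,-1,-1,-1,-1,-1,-1])

```text
t: 9.48
ee_pos: [0.5899, -0.2077, 0.167]
tool_rot: [0.003, 0.707, 0.707, 0.002]
ft_force: [1.8, -0.0, -0.4]
gripper_width: 0.0913
grip_force: 0.0
```

Request:
arm_command(xyz=[[0,0,-0.4],[0.3,0,-0.7],[0.7,0,-0.7],[1,0,-0.7],[1,0,-0.7]], delta_rot=[[0,0,0],[0,0,0],[0,0,0],[0,0,0],[0,0,0]], fingers=[-1,-1,-1,-1,-1])

```text
t: 10.1
ee_pos: [0.5878, -0.1039, 0.2328]
tool_rot: [-0.001, 0.705, 0.709, 0.0]
ft_force: [0.1, -0.5, -0.2]
gripper_width: 0.0921
grip_force: 0.0
```

```bash
python3 - <<'E'
from h import *
s=manip.state();sc=manip.get_image('scene');sd=manip.get_image('side');w=manip.get_image('wrist')
cv2.imwrite('pics/s3.png',np.hstack([sd[130:330,200:500],w[100:300,100:400]]).repeat(2,0).repeat(2,1)[:,:1200][:, ::1] if 0 else cv2.resize(np.hstack([sd[130:330,200:460],w[100:300,120:380]]),(780,300)))
print(s['t'],s['ee_pos'])
A=blob(sd,'green',(385,180),140);print(A[0],A[1],plane(*ray('side',A[0]),.113).round(3))
for c in ('yellow','green','blue','red'):
    n,l,st,ce=cv2.connectedComponentsWithStats(mask(w,c,120))
    for i in range(1,n):
        if 150<st[i,4]<2000: print(c,ce[i].round(),st[i,2:],plane(*wray(ce[i],s),.108)[:2].round(3))
E
```

```text
10.1 [ 0.58779758 -0.10392542  0.23281233]
[392.30927835 190.96907216] [388 186  10  11  97] [ 0.594 -0.203  0.113]
yellow [348.  90.] [ 32  31 782] [ 0.616 -0.005]
green [179. 177.] [ 29  29 637] [ 0.45  -0.085]
green [316. 291.] [ 26  26 511] [ 0.588 -0.21 ]
blue [170.   4.] [ 25  11 171] [0.441 0.093]
```

View pics/s3.png

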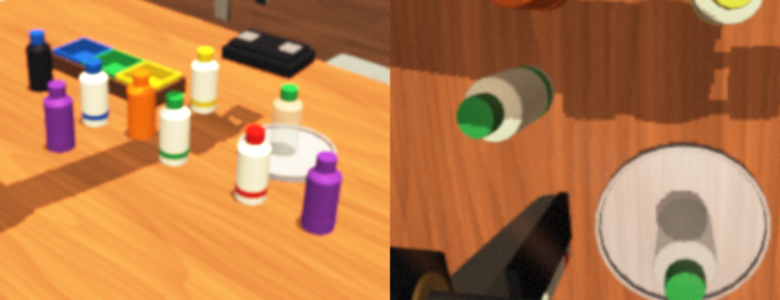

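The empty stands upright at the centre of the tray, cap at (0.588, -0.21), and guest red is where it was. Next is fresh green at (0.451, -0.085).

Request:
arm_command(xyz=[[0.1,-0.4,0],[0.22,-0.8,0],[0.22,-1,0],[0.22,-1,0]], delta_rot=[[0,0,0],[0,0,0],[0,0,0],[0,0,0]], fingers=[-1,-1,-1,-1])

```text
t: 10.75
ee_pos: [0.4872, -0.0865, 0.2335]
tool_rot: [0.0, 0.708, 0.706, -0.0]
ft_force: [0.3, 0.1, -0.2]
gripper_width: 0.0917
grip_force: 0.0
```

Request:
arm_command(xyz=[[0,-0.36,0],[0,-0.36,0.1],[0,-0.36,0.4],[0,-0.36,0.7],[0,-0.36,0.95],[0,-0.36,1],[0,-0.36,1]], delta_rot=[[0,0,0],[0,0,0],[0,0,0],[0,0,0],[0,0,0],[0,0,0],[0,0,0]], fingers=[-1,-1,-1,-1,-1,-1,-1])

```text
t: 11.62
ee_pos: [0.4528, -0.0854, 0.1332]
tool_rot: [0.0, 0.707, 0.707, -0.0]
ft_force: [0.4, 0.4, -0.0]
gripper_width: 0.0919
grip_force: 0.0
```

Request:
arm_command(xyz=[[0,0,0.3],[0,0,0.6],[0,0,0.77],[0,0,0.77],[0,0,0.77],[0,0,0.77],[0,0,0.77],[0,0,0.77],[0,0,0.77],[0,0,0.77]], delta_rot=[[0,0,0],[0,0,0],[0,0,0],[0,0,0],[0,0,0],[0,0,0],[0,0,0],[0,0,0],[0,0,0],[0,0,0]], fingers=[-1,-1,-1,-1,1,1,1,1,1,1])

```text
t: 12.88
ee_pos: [0.452, -0.085, 0.0565]
tool_rot: [0.0, 0.707, 0.707, -0.0]
ft_force: [-1.5, -0.7, 3.1]
gripper_width: 0.0478
grip_force: 30.0
```

Request:
arm_command(xyz=[[0,0,-0.05],[0,0,-0.2],[0,0,-0.5],[0,0,-0.8],[0,0,-1],[0,0,-1]], delta_rot=[[0,0,0],[0,0,0],[0,0,0],[0,0,0],[0,0,0],[0,0,0]], fingers=[1,1,1,1,1,1])

```text
t: 13.62
ee_pos: [0.4531, -0.0852, 0.1582]
tool_rot: [0.002, 0.707, 0.707, 0.001]
ft_force: [-0.2, 1.5, -2.3]
gripper_width: 0.0474
grip_force: 30.0
```

Request:
arm_command(xyz=[[0,0,-0.35],[0,0,-0.7],[0.25,0.1,-0.7],[0.6,0.25,-0.7],[1,0.45,-0.7],[1,0.45,-0.7]], delta_rot=[[0,0,0],[0,0,0],[0,0,0],[0,0,0],[0,0,0],[0,0,0]], fingers=[1,1,1,1,1,1])

```text
t: 14.38
ee_pos: [0.4973, 0.0185, 0.2253]
tool_rot: [-0.001, 0.705, 0.709, -0.0]
ft_force: [-0.2, -0.4, -2.0]
gripper_width: 0.0477
grip_force: 30.0
```

Request:
arm_command(xyz=[[0.3,0.15,0],[0.7,0.3,0],[1,0.45,0],[1,0.45,0]], delta_rot=[[0,0,0],[0,0,0],[0,0,0],[0,0,0]], fingers=[1,1,1,1])

```text
t: 14.88
ee_pos: [0.5418, 0.1168, 0.2251]
tool_rot: [-0.001, 0.706, 0.708, -0.0]
ft_force: [0.2, -0.4, -2.6]
gripper_width: 0.0472
grip_force: 30.0
```

Request:
arm_command(xyz=[[0.3,0.15,0],[0.6,0.3,0],[0.79,0.41,0],[0.79,0.41,0],[0.79,0.41,0.2],[0.79,0.41,0.5],[0.79,0.41,0.8],[0.79,0.41,1],[0.79,0.41,1]], delta_rot=[[0,0,0],[0,0,0],[0,0,0],[0,0,0],[0,0,0],[0,0,0],[0,0,0],[0,0,0],[0,0,0]], fingers=[1,1,1,1,1,1,1,1,1])

```text
t: 16.0
ee_pos: [0.5813, 0.191, 0.1244]
tool_rot: [-0.001, 0.708, 0.706, -0.003]
ft_force: [-1.0, 0.4, -1.5]
gripper_width: 0.0479
grip_force: 30.0
```

Request:
arm_command(xyz=[[0,0,0.15],[0,0,0.3],[0,0,0.45],[0,0,0.52],[0,0,0.56],[0,0,0.58],[0,0,0.58]], delta_rot=[[0,0,0],[0,0,0],[0,0,0],[0,0,0],[0,0,0],[0,0,0],[0,0,0]], fingers=[1,1,1,1,1,1,1])

```text
t: 16.88
ee_pos: [0.5832, 0.194, 0.0685]
tool_rot: [0.0, 0.707, 0.707, 0.0]
ft_force: [0.5, 0.1, -2.9]
gripper_width: 0.0474
grip_force: 30.0
```

Request:
arm_command(xyz=[[0,0,0.005],[0,0,0.01],[0,0,0.012],[0,0,0.012]], delta_rot=[[0,0,0],[0,0,0],[0,0,0],[0,0,0]], fingers=[1,1,1,1])

```text
t: 17.38
ee_pos: [0.5832, 0.1941, 0.0676]
tool_rot: [0.0, 0.707, 0.707, 0.0]
ft_force: [-1.6, 0.2, 1.4]
gripper_width: 0.0474
grip_force: 30.0
```

Contact, so I release, rise and head for fresh blue, with a look on the way.

Request:
arm_command(xyz=[[0,0,0],[0,0,0],[0,0,0],[0,0,0],[0,0,0],[0,0,-0.15],[0,0,-0.4],[0,0,-0.7],[0,0,-1],[0,0,-1]], delta_rot=[[0,0,0],[0,0,0],[0,0,0],[0,0,0],[0,0,0],[0,0,0],[0,0,0],[0,0,0],[0,0,0],[0,0,0]], fingers=[-1,-1,-1,-1,-1,-1,-1,-1,-1,-1])

```text
t: 18.62
ee_pos: [0.5849, 0.1947, 0.1707]
tool_rot: [0.001, 0.707, 0.707, 0.003]
ft_force: [0.3, -0.0, -0.0]
gripper_width: 0.092
grip_force: 0.0
```

Request:
arm_command(xyz=[[0,0,-0.4],[0,0,-0.7],[-0.4,-0.4,-0.7],[-0.8,-0.8,-0.7],[-1,-1,-0.7],[-1,-1,-0.7],[-1,-1,-0.7]], delta_rot=[[0,0,0],[0,0,0],[0,0,0],[0,0,0],[0,0,0],[0,0,0],[0,0,0]], fingers=[-1,-1,-1,-1,-1,-1,-1])

```text
t: 19.5
ee_pos: [0.4837, 0.0948, 0.2371]
tool_rot: [0.0, 0.707, 0.707, 0.0]
ft_force: [-0.2, 0.8, 0.1]
gripper_width: 0.0919
grip_force: 0.0
```

```bash
python3 - <<'E'
from h import *
s=manip.state();w=manip.get_image('wrist');cv2.imwrite('pics/w4.png',w)
print(s['t'],s['ee_pos'])
for c in ('yellow','green','blue','purple','orange'):
    n,l,st,ce=cv2.connectedComponentsWithStats(mask(w,c,120))
    for i in range(1,n):
        if 150<st[i,4]<3000: print(c,ce[i].round(),st[i,2:],plane(*wray(ce[i],s),.108)[:2].round(3),plane(*wray(ce[i],s),.119)[:2].round(3))
E
```

```text
19.5 [0.48365027 0.09477278 0.23712571]
blue [289.  13.] [ 33  30 724] [0.459 0.269] [0.46  0.265]
blue [277. 192.] [ 28  29 631] [0.446 0.096] [0.447 0.099]
purple [200. 203.] [  58   54 1765] [0.366 0.086] [0.37  0.089]
orange [632.  58.] [  19  110 1391] [0.941 0.302] [0.924 0.297]
orange [428. 341.] [ 29  31 551] [ 0.626 -0.097] [ 0.621 -0.087]
orange [  6. 387.] [ 18  33 250] [-0.409 -0.472] [-0.375 -0.448]
```

View pics/w4.png

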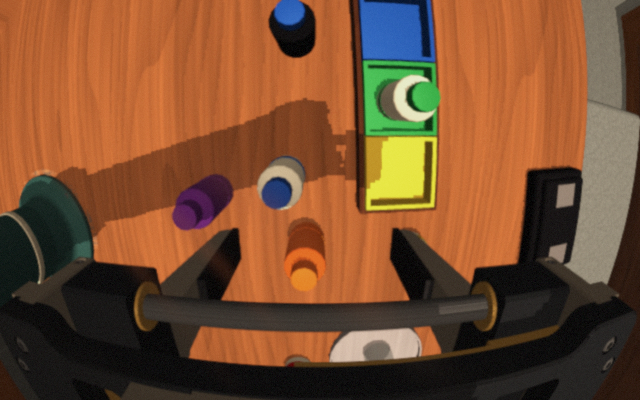

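Fresh green stands in the green cell (410,97). Fresh blue is at (0.446, 0.096), cap at (277,192), with the purple look-alike nearby at (200,203), so I go down partly open.

Request:
arm_command(xyz=[[0.02,-0.37,0],[0.02,-0.37,0.1],[0.02,-0.37,0.4],[0.02,-0.37,0.7],[0.02,-0.37,0.95],[0.02,-0.37,1],[0.02,-0.37,1],[0.02,-0.37,1]], delta_rot=[[0,0,0],[0,0,0],[0,0,0],[0,0,0],[0,0,0],[0,0,0],[0,0,0],[0,0,0]], fingers=[-0.5,-0.5,-0.5,-0.5,-0.5,-0.5,-0.5,-0.5])

```text
t: 20.55
ee_pos: [0.447, 0.0963, 0.1379]
tool_rot: [0.0, 0.707, 0.707, 0.001]
ft_force: [-0.3, -0.7, -0.4]
gripper_width: 0.069
grip_force: 0.0
```

Request:
arm_command(xyz=[[0,0,0.3],[0,0,0.6],[0,0,0.8],[0,0,0.8],[0,0,0.8],[0,0,0.8],[0,0,0.8],[0,0,0.8],[0,0,0.8]], delta_rot=[[0,0,0],[0,0,0],[0,0,0],[0,0,0],[0,0,0],[0,0,0],[0,0,0],[0,0,0],[0,0,0]], fingers=[-0.5,-0.5,-0.5,-0.5,1,1,1,1,1])

```text
t: 21.68
ee_pos: [0.4467, 0.0961, 0.0581]
tool_rot: [0.0, 0.707, 0.707, 0.001]
ft_force: [-1.5, -0.6, 7.3]
gripper_width: 0.0477
grip_force: 30.0
```

Request:
arm_command(xyz=[[0,0,-0.05],[0,0,-0.2],[0,0,-0.5],[0,0,-0.8],[0,0,-1],[0,0,-1]], delta_rot=[[0,0,0],[0,0,0],[0,0,0],[0,0,0],[0,0,0],[0,0,0]], fingers=[1,1,1,1,1,1])

```text
t: 22.42
ee_pos: [0.4471, 0.0962, 0.159]
tool_rot: [0.001, 0.707, 0.707, 0.002]
ft_force: [-0.4, 0.3, -2.6]
gripper_width: 0.0475
grip_force: 30.0
```

Request:
arm_command(xyz=[[0,0,-0.35],[0,0,-0.7],[0.25,0.15,-0.7],[0.6,0.4,-0.7],[0.95,0.66,-0.7],[0.95,0.66,-0.7]], delta_rot=[[0,0,0],[0,0,0],[0,0,0],[0,0,0],[0,0,0],[0,0,0]], fingers=[1,1,1,1,1,1])

```text
t: 23.18
ee_pos: [0.5122, 0.1938, 0.2256]
tool_rot: [-0.001, 0.706, 0.708, -0.0]
ft_force: [-0.7, -0.9, -4.0]
gripper_width: 0.0477
grip_force: 30.0
```

Request:
arm_command(xyz=[[0.3,0.2,0],[0.7,0.5,0],[0.93,0.66,0],[0.93,0.66,0],[0.93,0.66,0.2],[0.93,0.66,0.5],[0.93,0.66,0.8],[0.93,0.66,1],[0.93,0.66,1]], delta_rot=[[0,0,0],[0,0,0],[0,0,0],[0,0,0],[0,0,0],[0,0,0],[0,0,0],[0,0,0],[0,0,0]], fingers=[1,1,1,1,1,1,1,1,1])

```text
t: 24.3
ee_pos: [0.5768, 0.2824, 0.1253]
tool_rot: [-0.0, 0.707, 0.707, -0.002]
ft_force: [0.9, 0.7, -2.4]
gripper_width: 0.0478
grip_force: 30.0
```

Request:
arm_command(xyz=[[0,0,0.15],[0,0,0.3],[0,0,0.45],[0,0,0.52],[0,0,0.56],[0,0,0.58],[0,0,0.58]], delta_rot=[[0,0,0],[0,0,0],[0,0,0],[0,0,0],[0,0,0],[0,0,0],[0,0,0]], fingers=[1,1,1,1,1,1,1])

```text
t: 25.18
ee_pos: [0.5783, 0.2842, 0.0695]
tool_rot: [0.0, 0.707, 0.707, 0.0]
ft_force: [-0.2, -0.5, -2.3]
gripper_width: 0.0472
grip_force: 30.0
```

Request:
arm_command(xyz=[[0,0,0.005],[0,0,0.01],[0,0,0.012],[0,0,0.012]], delta_rot=[[0,0,0],[0,0,0],[0,0,0],[0,0,0]], fingers=[1,1,1,1])

```text
t: 25.68
ee_pos: [0.5784, 0.2842, 0.0692]
tool_rot: [0.0, 0.707, 0.707, 0.0]
ft_force: [-2.1, -1.1, 5.3]
gripper_width: 0.0474
grip_force: 30.0
```

Request:
arm_command(xyz=[[0,0,0],[0,0,0],[0,0,0],[0,0,0],[0,0,0],[0,0,-0.15],[0,0,-0.4],[0,0,-0.7],[0,0,-1],[0,0,-1]], delta_rot=[[0,0,0],[0,0,0],[0,0,0],[0,0,0],[0,0,0],[0,0,0],[0,0,0],[0,0,0],[0,0,0],[0,0,0]], fingers=[-1,-1,-1,-1,-1,-1,-1,-1,-1,-1])

```text
t: 26.92
ee_pos: [0.5798, 0.285, 0.1717]
tool_rot: [0.001, 0.707, 0.707, 0.003]
ft_force: [-0.5, -0.7, -0.6]
gripper_width: 0.092
grip_force: 0.0
```

Request:
arm_command(xyz=[[0,0,-0.4],[0,0,-0.7],[-0.4,0.1,-0.7],[-0.8,0.1,-0.7],[-1,0.1,-0.7],[-1,0.1,-0.7]], delta_rot=[[0,0,0],[0,0,0],[0,0,0],[0,0,0],[0,0,0],[0,0,0]], fingers=[-1,-1,-1,-1,-1,-1])

```text
t: 27.68
ee_pos: [0.588, 0.1828, 0.2376]
tool_rot: [-0.0, 0.708, 0.706, -0.0]
ft_force: [0.5, 0.8, 0.6]
gripper_width: 0.0922
grip_force: 0.0
```

Request:
arm_command(xyz=[[-0.4,0.1,0],[-0.8,0.2,0],[-1,0.28,0],[-1,0.28,0],[-1,0.28,0]], delta_rot=[[0,0,0],[0,0,0],[0,0,0],[0,0,0],[0,0,0]], fingers=[-1,-1,-1,-1,-1])

```text
t: 28.3
ee_pos: [0.6156, 0.0868, 0.2377]
tool_rot: [-0.001, 0.706, 0.708, 0.0]
ft_force: [-0.1, 0.7, 0.5]
gripper_width: 0.0917
grip_force: 0.0
```

Request:
arm_command(xyz=[[-0.4,0,0],[-0.8,0,0],[-0.9,0,0],[-0.9,0,0.1],[-0.9,0,0.4],[-0.9,0,0.7],[-0.9,0,0.95],[-0.9,0,1],[-0.9,0,1],[-0.9,0,1]], delta_rot=[[0,0,0],[0,0,0],[0,0,0],[0,0,0],[0,0,0],[0,0,0],[0,0,0],[0,0,0],[0,0,0],[0,0,0]], fingers=[-1,-1,-1,-1,-1,-1,-1,-1,-1,-1])

```text
t: 29.55
ee_pos: [0.6168, -0.0053, 0.139]
tool_rot: [0.001, 0.707, 0.707, 0.001]
ft_force: [-0.0, 0.9, -0.2]
gripper_width: 0.0919
grip_force: 0.0
```

Request:
arm_command(xyz=[[0,0,0.3],[0,0,0.6],[0,0,0.81],[0,0,0.81],[0,0,0.81],[0,0,0.81],[0,0,0.81],[0,0,0.81],[0,0,0.81],[0,0,0.81]], delta_rot=[[0,0,0],[0,0,0],[0,0,0],[0,0,0],[0,0,0],[0,0,0],[0,0,0],[0,0,0],[0,0,0],[0,0,0]], fingers=[-1,-1,-1,-1,1,1,1,1,1,1])

```text
t: 30.8
ee_pos: [0.6163, -0.006, 0.0572]
tool_rot: [0.0, 0.707, 0.707, 0.0]
ft_force: [-0.2, -0.1, 1.3]
gripper_width: 0.0471
grip_force: 30.0
```

Request:
arm_command(xyz=[[0,0,-0.05],[0,0,-0.2],[0,0,-0.5],[0,0,-0.8],[0,0,-1],[0,0,-1]], delta_rot=[[0,0,0],[0,0,0],[0,0,0],[0,0,0],[0,0,0],[0,0,0]], fingers=[1,1,1,1,1,1])

```text
t: 31.55
ee_pos: [0.6173, -0.006, 0.1594]
tool_rot: [0.002, 0.707, 0.707, 0.002]
ft_force: [-0.1, 0.1, -1.3]
gripper_width: 0.048
grip_force: 30.0
```

Request:
arm_command(xyz=[[0,0,-0.2],[0.25,-0.1,-0.2],[0.6,-0.2,-0.2],[1,-0.3,-0.2],[1,-0.3,-0.2]], delta_rot=[[0,0,0],[0,0,0],[0,0,0],[0,0,0],[0,0,0]], fingers=[1,1,1,1,1])

```text
t: 32.17
ee_pos: [0.5842, 0.0984, 0.176]
tool_rot: [-0.001, 0.705, 0.709, -0.0]
ft_force: [0.6, 0.5, -1.2]
gripper_width: 0.0472
grip_force: 30.0
```

Request:
arm_command(xyz=[[0.1,0,0],[0.1,0,0],[0.1,0,0.2],[0.1,0,0.5],[0.1,0,0.75],[0.1,0,0.9],[0.1,0,0.97],[0.1,0,0.97],[0.1,0,0.97]], delta_rot=[[0,0,0],[0,0,0],[0,0,0],[0,0,0],[0,0,0],[0,0,0],[0,0,0],[0,0,0],[0,0,0]], fingers=[1,1,1,1,1,1,1,1,1])

```text
t: 33.3
ee_pos: [0.5867, 0.104, 0.0808]
tool_rot: [0.0, 0.707, 0.707, 0.001]
ft_force: [-1.1, 0.4, -0.3]
gripper_width: 0.0473
grip_force: 30.0
```

Request:
arm_command(xyz=[[0,0,0.04],[0,0,0.08],[0,0,0.1],[0,0,0.11],[0,0,0.11]], delta_rot=[[0,0,0],[0,0,0],[0,0,0],[0,0,0],[0,0,0]], fingers=[1,1,1,1,1])

```text
t: 33.92
ee_pos: [0.586, 0.1039, 0.0688]
tool_rot: [-0.0, 0.707, 0.707, -0.0]
ft_force: [-0.2, -1.0, -1.5]
gripper_width: 0.0474
grip_force: 30.0
```

Request:
arm_command(xyz=[[0,0,0.005],[0,0,0.01],[0,0,0.012],[0,0,0.012]], delta_rot=[[0,0,0],[0,0,0],[0,0,0],[0,0,0]], fingers=[1,1,1,1])

```text
t: 34.42
ee_pos: [0.5862, 0.104, 0.0681]
tool_rot: [0.0, 0.707, 0.707, 0.0]
ft_force: [-1.8, 0.2, 3.4]
gripper_width: 0.0476
grip_force: 30.0
```

Request:
arm_command(xyz=[[0,0,0],[0,0,0],[0,0,0],[0,0,0],[0,0,0],[0,0,-0.15],[0,0,-0.4],[0,0,-0.7],[0,0,-1],[0,0,-1]], delta_rot=[[0,0,0],[0,0,0],[0,0,0],[0,0,0],[0,0,0],[0,0,0],[0,0,0],[0,0,0],[0,0,0],[0,0,0]], fingers=[-1,-1,-1,-1,-1,-1,-1,-1,-1,-1])

```text
t: 35.67
ee_pos: [0.5879, 0.1044, 0.1712]
tool_rot: [0.002, 0.707, 0.707, 0.003]
ft_force: [0.2, 0.5, -0.3]
gripper_width: 0.0917
grip_force: 0.0
```

Request:
arm_command(xyz=[[0,0,-0.4],[0,0,-0.7],[-0.4,0,-0.7],[-0.8,0,-0.7],[-1,0,-0.7],[-1,0,-0.7],[-1,0,-0.7]], delta_rot=[[0,0,0],[0,0,0],[0,0,0],[0,0,0],[0,0,0],[0,0,0],[0,0,0]], fingers=[-1,-1,-1,-1,-1,-1,-1])

```text
t: 36.55
ee_pos: [0.5859, 0.006, 0.2375]
tool_rot: [-0.001, 0.706, 0.708, 0.0]
ft_force: [-0.3, -0.1, 0.3]
gripper_width: 0.0919
grip_force: 0.0
```

```bash
python3 - <<'E'
from h import *
sc=manip.get_image('scene');sd=manip.get_image('side')
cv2.imwrite('pics/f.png',cv2.resize(np.vstack([sc[80:360,180:500],sd[120:320,180:500]]),(384*1,576)))
print(manip.state()['t'])
E
```

```text
36.65
```

View pics/f.png

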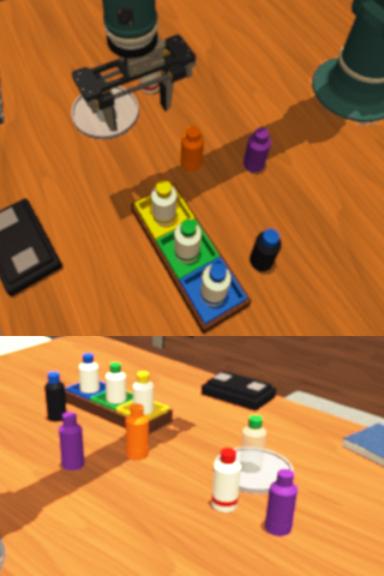

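All three fresh bottles stand upright in the cells of their cap colours. The empty stands on the tray at (254,440), and both guest bottles are where they were.

```bash
python3 -c "
from bench import manip
print(manip.hand_in())"
```

```text
the job is handed in; nothing more can be done
None
```

The job is handed in: the empty was moved to the tray first, then the green, blue and yellow bottles were set upright in their matching cells, and neither guest bottle was touched (about 37 s of the 112 s used).

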